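# Fit the retaining ring on the bare spindle

## Task

Of the two spindle units on the clean-room bench, one still lacks its retaining ring. Take the ring pliers that lie with their tips between the ring's lugs, squeeze the handles to carry the ring off spread open, slide it down over the bare spindle and let it snap shut in the groove. Then draw the pliers off and set them down flat on the bench, not dropping them.

Things in the scene. Friction and masses are not known exactly. Their poses are not given: they have to be found in the camera images.
- pliers: Ring pliers lying flat, 195 mm, 0.16 kg; the slim-nosed pliers are not meant. Origin under the pivot boss, bench level; x from handles to tips, z up. Black handles x -26 to -98 mm, z 6 to 28 mm; grip at x -50 (balance -40): 66 mm wide slack, sprung apart with 8 N. Tip pins, 6 mm thick, at x 95, down to bench level, part when the handles are squeezed; jaw plates over the lugs push the ring down.
- ring: Dark steel ring at the pliers' tips: two sprung half-arcs hinged at the far end, bore 26 mm, 5 mm thick, 88 mm long with two lugs towards the pliers. Origin: bore centre, underside; x away from the lugs, z up. Starts 129 mm ahead of the pliers' origin, same heading; drawn about 19 mm nearer as it spreads. Spread, it passes the shaft best with the axis 4 mm from its origin on the hinge side.
- ring_l (a joint): Swing of each half of the ring, rad: 0 closed, as on the bench and in the groove; about 0.43 with the handles squeezed to their stop, 33 mm wide (takes 17 N; grip firmer), when hooked lugs and friction hold the ring on the pins; over 0.1 if caught on the shaft. With the handles let out to 60 to 63 mm the pins are free of the closed ring and the spring still holds the handles in the grip.
- groove (a point): Empty groove of the bare, oiled spindle: on its axis, at the groove's floor, 70 mm above the bench, z up. Fixed unit: plate 100 mm square, grey housing 80 mm across, 46 mm high, collar 44 mm across up to the groove, groove 25 mm across, 11 mm high, land 30 mm across, 81 to 84 mm up, taper to 8 mm across at 108 mm. The like unit beside it already wears such a ring: leave it.
There are look-alikes about, which are no part of the job. Of the things that look like the ring, the larger one is meant.

How it is judged (in metres and radians):
On the way, in this order (a step that is already met when the one before it is completed fails the run):
1. the ring is carried clear of the bench, spread open on the pliers (value of joint ring_l above 0.2 rad and height (world z) of ring above 0.03 m and contact force between pliers and ring above 0.5 N), for 0.2 s.
2. the ring has snapped shut in the groove of the bare spindle (horizontal distance between ring and groove below 0.008 m and z of ring in the frame of groove between -0.003 and 0.007 m and value of joint ring_l below 0.08 rad and angle between ring's own z axis and vertical below 0.2 rad), for 0.2 s.
3. the pliers, still held, are lowered to the bench (height (world z) of pliers below 0.02 m and contact force between pliers and the fingers above 0.5 N), for 0.05 s.
At the end, for the whole second after the job is handed in: Ring closed (under 0.08 rad), level (0.2 rad), at rest in the bare groove: origin within 8 mm of its axis, -3 to +7 mm from its floor. Pliers lowered in the grip to under 20 mm before release, now flat on the bench (under 10 mm, tilt under 0.15 rad), at rest (all of step 2 and height (world z) of pliers below 0.01 m and angle between pliers's own z axis and vertical below 0.15 rad and linear speed of each of pliers, ring below 0.02 m/s); the robot touches nothing.
It also fails if it takes over 61 s, if anything falls off the work surface, if the arm or the gripper's body presses on something with over 40 N, if the wrist force passes 120 N, or if a joint passes its speed limit or range.

## Robot

A 6-joint arm with a two-finger parallel gripper is mounted at the origin on the work surface. World frame = base frame: x ahead of the robot, y to its left, z up, the work surface at z = 0. Lengths are in m, angles in degrees, forces in N, time in s.
With the tool pointing down it reaches from about 0.275 to 0.875 m from the base axis. Payload 12.5 kg.
Tool frame: the origin (TCP) lies midway between the tips of the shut fingers; the grasp point (between the pads) lies 19 mm behind it (bot.tcp_to_grasp is the distance from the TCP to the grasp point, in m); z points along the fingers, y is the line along which they close (so a half turn about z gives the same grasp; the last joint's range is limited). The gripper opens to 85 mm and grips with 20 to 120 N. Pads are 22 mm wide; open, the fingers measure 114 mm over their backs; the gripper's body (76 mm by 85 mm) begins 54 mm behind the grasp point. The pads swing forward as they close: fully open they stand 13 mm farther back than shut.
Start: joints at [-74.863, 20.094, 94.641, -0, 65.266, -4.847], TCP at [0.188, -0.517, 0.231] pointing down, gripper open.
Joint ranges: [-157.81, 157.81], [-45, 120.19], [0.68, 151.7], [-89.99, 269.99], [4.06, 180], [-164.3, 164.3]. Speed limits (degrees/s): [127.2, 127.2, 159.86, 180, 180, 180].

## Interface

Orientations are given as [roll, pitch, yaw] about the fixed x, y, z axes, in that order (R = Rz(yaw) Ry(pitch) Rx(roll)).
In Python, from station import bot, vision, job gives the robot as it stands.
- The arm moves only by the tool send_rows, never from a script. Its argument "rows" is a list of rows, each an object with "fingers": the closure, from 0 (fully open) to 1 (shut); "linear": the shift along the world's x, y, z in units of 30 mm (1.0 is 30 mm), a list of three; "spin": the turn about the world's z in units of 8 degrees (1.0 is 8 degrees). In form: [{"fingers": fingers, "linear": [dx, dy, dz], "spin": spin}, ...]. A call has exactly 8 rows; each row is the pose to reach, as a shift and turn from the pose commanded when the call began; what a row does not reach only later rows make up. A row lasts 1/8 s, in which the tool goes at most 62.5 mm and 10.7 degrees, less where a joint would pass 70% of its speed; a pose out of reach is approached as far as the arm can. A call with a gripper value outside its range is refused whole. The fingers move at their own pace and stop on an object; "force" is the grip in N (left out, the last holds). Time passes only in rows, so rows that repeat a pose let the fingers close, or fill a call up. It gives the time, the measured TCP pose, the force, the opening and the grip force at its end, in the units of the state.
- bot.get_obs(): the state, without advancing time (a new reading comes with each control period).
- vision.get_image(name): name is "scene" or "top" or "wrist"; returns a dict with "color" (384x512x3 uint8, red, green, blue), "K" (3x3 intrinsics, pixels), "dist" ([k1, k2, p1, p2, k3] as OpenCV has them; the pictures are not rectified), "cam_to_world" (4x4, takes a point from camera to world coordinates). Camera axes: x right, y down, z forward; pixel columns grow to the right and rows downward; lengths in m; the calibration is good to about 2 mm. A picture is of the moment at which its call begins. There is no depth.
- job.sign_off(): hands the job in; it is judged then, once.
The state is a dict: "t": time; "qpos": joint angles; "joint_velocities": joint speeds; "tau": joint torques, N m; "ee_pos": TCP position; "tool_rot": TCP orientation; "force": force on the tool from outside, world axes, zero at the start; "torque": the same for the moment, N m; "finger_gap": finger opening in m; "grip_force": force on a finger pad.
Only numpy, scipy, OpenCV 4.12 (cv2) and the standard library are available. Lean on these libraries where they do the work, as an engineer would, in place of code of your own. Each camera call takes 0.05 s, during which the arm holds its last target. There are 200 camera calls.

## Working session

There is one attempt and no reset: what is moved stays moved. The work goes in short steps, Python scripts to look and compute and a tool call to move; the robot and the scene stay as the last step left them, time stands still between calls to the robot, and variables do not carry over. Pictures are saved under pics/ and viewed, at most 10 in all, crops included, and the job is handed in when it is done.

Besides the shell and the picture viewer there is one more tool, called after "Request:" as name(argument=value, ...) on one line, values as JSON. send_rows: Moves the arm, as the interface text tells. Its arguments: {"type":"object","properties":{"rows":{"type":"array","items":{"type":"object","properties":{"fingers":{"type":"number"},"linear":{"type":"array","items":{"type":"number"}},"spin":{"type":"number"}}}},"force":{"type":"number"}},"required":["rows"]}

```bash
mkdir -p pics; ls
cat > h.py <<'E'
import numpy as np,cv2
from station import bot,vision,job
def grab(n):
    d=vision.get_image(n); np.savez('/tmp/%s.npz'%n,**{k:np.array(v) for k,v in d.items()}); return d
def load(n): return dict(np.load('/tmp/%s.npz'%n))
def px2w(d,uv,z):
    uv=np.array(uv,float).reshape(-1,1,2)
    n=cv2.undistortPoints(uv,d['K'],np.array(d['dist'])).reshape(-1,2)
    T=np.array(d['cam_to_world']); r=np.c_[n,np.ones(len(n))]@T[:3,:3].T
    return T[:3,3]+r*((z-T[2,3])/r[:,2])[:,None]
def w2px(d,P):
    T=np.linalg.inv(d['cam_to_world']); rv=cv2.Rodrigues(T[:3,:3])[0]
    return cv2.projectPoints(np.array(P,float).reshape(-1,3),rv,T[:3,3],d['K'],np.array(d['dist']))[0].reshape(-1,2)
def save(img,f): cv2.imwrite('pics/'+f,np.ascontiguousarray(img[...,::-1]))
E
python3 - <<'E'
from h import *
a=grab('top');b=grab('scene')
c=np.vstack([cv2.resize(a['color'],(800,600))]); save(c,'top.png'); save(cv2.resize(b['color'],(800,600)),'scene.png')
print(a['cam_to_world'],b['cam_to_world'],bot.tcp_to_grasp)
o=bot.get_obs();print(o['t'],o['ee_pos'],o['tool_rot'],o['finger_gap'])
E
```

```text
pics
[[-1.49087093e-04 -9.90254324e-01  1.39270788e-01  4.66541741e-01]
 [-9.99870013e-01 -2.09777907e-03 -1.59861413e-02  2.35947076e-03]
 [ 1.61225049e-02 -1.39255068e-01 -9.90125290e-01  1.19034106e+00]
 [ 0.00000000e+00  0.00000000e+00  0.00000000e+00  1.00000000e+00]] [[ 0.40644235  0.60232966 -0.68702518  1.26086372]
 [ 0.91367365 -0.26608619  0.30724356 -0.29472796]
 [ 0.00225399 -0.75259359 -0.65848144  0.71128615]
 [ 0.          0.          0.          1.        ]] 0.0187
0.1 [ 0.18791589 -0.51658626  0.23082612] [-1.79941088e+02 -4.56350514e-03  1.99869310e+01] 0.08563991931990805
```

View pics/top.png

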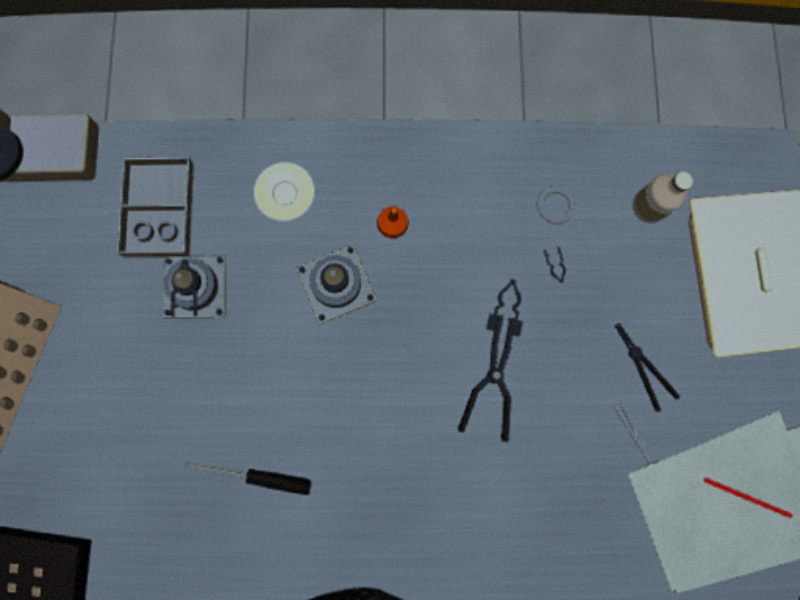

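View pics/scene.png

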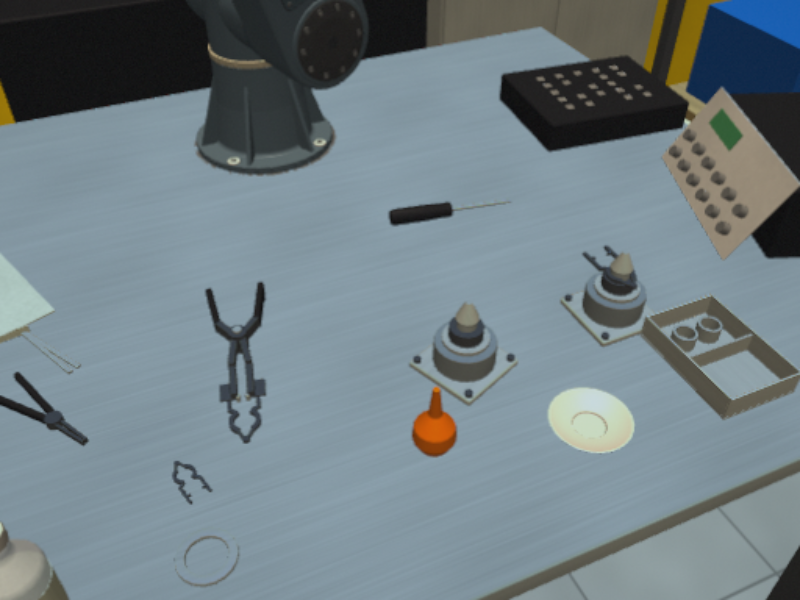

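The top view shows these candidates:
- **Pliers:** the ring pliers have their pivot at (496,376) and the slim-nosed pair is at (636,352). The first pair is meant, because its tips and jaw plates sit at a ring.
- **Rings:** one is at the tips, about (511,297), and a smaller look-alike is at (555,265). The larger one, at the tips, is meant.
- **Spindles:** the one at (335,278) is bare. The one at (185,280) wears a ring with lugs.

I'll confirm this in one enlarged crop.

Run:
```python
from h import *
a=load('top');s=load('scene')
I=a['color'];J=s['color']
def crop(I,x0,y0,w,h,k):return cv2.resize(I[y0:y0+h,x0:x0+w],None,fx=k,fy=k,interpolation=cv2.INTER_CUBIC)
m=np.zeros((600,800,3),np.uint8)
p=crop(I,282,172,66,115,5.2);m[:p.shape[0],:p.shape[1]]=p
p=crop(I,180,145,72,72,5.2);m[:p.shape[0],350:350+p.shape[1]]=p
p=crop(J,120,175,60,110,2);m[380:600,350:470]=p
p=crop(J,255,155,160,105,2);m[380:590,475:795]=p
save(m,'crop.png')
k=.64
print(px2w(a,[[496*k,376*k]],.025),px2w(a,[[511*k,297*k]],.003),px2w(a,[[335*k,278*k]],.1))
print(a['K'],s['K'])
```

```text
[[ 0.51678512 -0.19072179  0.025     ]] [[ 0.64576728 -0.22144943  0.003     ]] [[0.65909311 0.05943125 0.1       ]]
[[475.68406313   0.         246.5076002 ]
 [  0.         475.68406313 194.67165396]
 [  0.           0.           1.        ]] [[493.33664677   0.         254.01436172]
 [  0.         493.33664677 193.27785868]
 [  0.           0.           1.        ]]
```

View pics/crop.png

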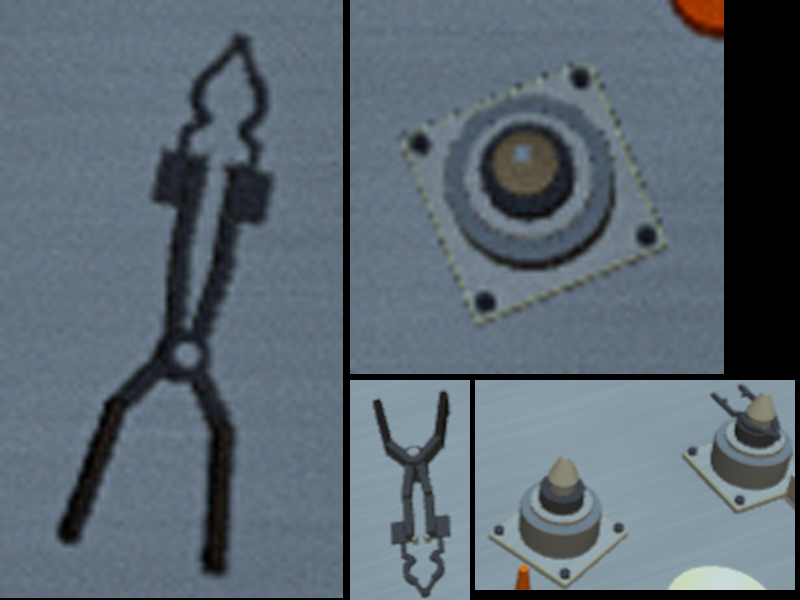

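The crop confirms it: the ring pliers (pivot about (187,352) in the crop) have the big ring at their tips, and the spindle in the right-hand panel is bare.

Run:
```python
from h import *
a=load('top');np.set_printoptions(precision=4,suppress=True)
f=lambda x,y,X,Y:[X+x/5.2-.4,Y+y/5.2-.4]
piv=px2w(a,[f(187,352,282,172)],.025)[0];hin=px2w(a,[f(240,40,282,172)],.004)[0]
he=px2w(a,[f(69,532,282,172),f(214,567,282,172)],.017)
print(piv,hin,np.linalg.norm((hin-piv)[:2]),np.degrees(np.arctan2(*(hin-piv)[[1,0]])));print(he)
m=he.mean(0);print(np.degrees(np.arctan2(*(piv-m)[[1,0]])))
pl=px2w(a,[f(x,y,180,145) for x,y in [(53,143),(242,65),(314,243),(128,322)]],.006);print(pl,pl.mean(0))
print(px2w(a,[f(177,171,180,145)],.083),px2w(a,[f(171,153,180,145)],.108),px2w(a,[f(179,181,180,145)],.046))
w=grab('wrist');o=bot.get_obs();T=w['cam_to_world'];print(T,w['K'],o['ee_pos'],o['tool_rot'])
```

```text
[ 0.5201 -0.1911  0.025 ] [ 0.6734 -0.2238  0.004 ] 0.1567703303917671 -12.041960300688407
[[ 0.4358 -0.135   0.017 ]
 [ 0.419  -0.2037  0.017 ]]
-13.190941640627766
[[ 0.6905  0.1268  0.006 ]
 [ 0.7295  0.035   0.006 ]
 [ 0.6416 -0.0003  0.006 ]
 [ 0.6029  0.0892  0.006 ]] [0.6661 0.0627 0.006 ]
[[0.6631 0.0621 0.083 ]] [[0.6668 0.0635 0.108 ]] [[0.6649 0.0631 0.046 ]]
[[ 0.341  -0.8993 -0.2739  0.2571]
 [-0.9401 -0.3266 -0.098  -0.4919]
 [-0.0013  0.2909 -0.9568  0.3727]
 [ 0.      0.      0.      1.    ]] [[300.2093   0.     253.2876]
 [  0.     300.2093 191.6775]
 [  0.       0.       1.    ]] [ 0.1879 -0.5166  0.2309] [-179.9469   -0.0028   19.9836]
```

Request:
send_rows(rows=[{"fingers": 0, "linear": [1, 1.1, -0.1], "spin": -0.4}, {"fingers": 0, "linear": [2.3, 2.5, -0.2], "spin": -1}, {"fingers": 0, "linear": [3.7, 4.1, -0.4], "spin": -1.6}, {"fingers": 0, "linear": [5.2, 5.7, -0.5], "spin": -2.2}, {"fingers": 0, "linear": [6.7, 7.3, -0.6], "spin": -2.8}, {"fingers": 0, "linear": [8.2, 8.9, -0.8], "spin": -3.4}, {"fingers": 0, "linear": [9.4, 10.3, -0.9], "spin": -3.8}, {"fingers": 0, "linear": [10, 11, -1], "spin": -4.06}], force=60)

```text
t: 1.15
ee_pos: [0.4894, -0.1845, 0.201]
tool_rot: [-180.0, 0.0, -12.5]
force: [-1.0, -0.3, 0.0]
finger_gap: 0.0854
grip_force: 0.0
```

Run:
```python
from h import *
np.set_printoptions(precision=4,suppress=True)
w=grab('wrist');w=grab('wrist');o=bot.get_obs();print(o['t'],o['ee_pos'],o['tool_rot'])
I=cv2.resize(w['color'],(800,600))
# predicted overlays: pivot & grip & spindle
for P in [[.520,-.191,.025],[.6734,-.2238,.004],[.471,-.18,.017],[.665,.063,.084]]:
    u=w2px(w,P)[0]*800/512; print(u); cv2.drawMarker(I,tuple(int(v) for v in u),(255,0,0),cv2.MARKER_CROSS,12,1)
save(I,'w1.png')
```

```text
1.25 [ 0.4892 -0.1846  0.2007] [-179.9679    0.0366  -12.3495]
[397.5349 223.7341]
[395.5374 -24.378 ]
[397.3203 291.9497]
[-102.2809   90.8675]
```

View pics/w1.png

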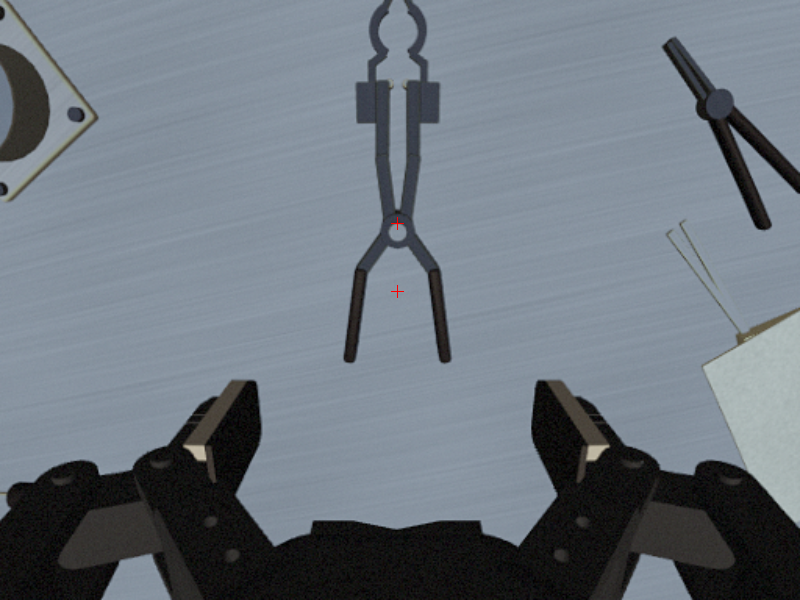

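Run:
```python
from h import *
np.set_printoptions(precision=4,suppress=True)
w=load('wrist');k=.64;h=np.radians(-12.5);R=np.array([[np.cos(h),np.sin(h)],[-np.sin(h),np.cos(h)]])
for n,uv,z,x in [('pivot',(397.5,232),.028,0),('bore',(398,30),.005,129),('hinge',(398,0),.005,None),('endL',(350,361),.012,-98),('endR',(445,361),.012,-98),('pinL',(389,85),.03,95),('pinR',(406,85),.03,95)]:
    p=px2w(w,[[uv[0]*k,uv[1]*k]],z)[0]; print(n,p,R@p[:2],x)
print('tcp',R@np.array([.4894,-.1845]))
```

```text
pivot [ 0.515  -0.1899  0.028 ] [ 0.5439 -0.0739] 0
bore [ 0.6411 -0.2182  0.005 ] [ 0.6731 -0.0743] 129
hinge [ 0.6587 -0.2221  0.005 ] [ 0.6911 -0.0743] None
endL [ 0.4236 -0.1323  0.012 ] [ 0.4422 -0.0374] -98
endR [ 0.4078 -0.2035  0.012 ] [ 0.4422 -0.1104] -98
pinL [ 0.6058 -0.2046  0.03  ] [ 0.6357 -0.0686] 95
pinR [ 0.6035 -0.2149  0.03  ] [ 0.6357 -0.0792] 95
tcp [ 0.5177 -0.0742]
```

Request:
send_rows(rows=[{"fingers": 0, "linear": [-0.4, 0.1, -0.5], "spin": 0}, {"fingers": 0, "linear": [-0.8, 0.18, -1.5], "spin": 0}, {"fingers": 0, "linear": [-0.8, 0.18, -2.8], "spin": 0}, {"fingers": 0, "linear": [-0.8, 0.18, -4.1], "spin": 0}, {"fingers": 0, "linear": [-0.8, 0.18, -5.3], "spin": 0}, {"fingers": 0, "linear": [-0.8, 0.18, -6.2], "spin": 0}, {"fingers": 0, "linear": [-0.8, 0.18, -6.6], "spin": 0}, {"fingers": 0, "linear": [-0.8, 0.18, -6.66], "spin": 0}])

```text
t: 2.25
ee_pos: [0.4637, -0.1818, 0.0014]
tool_rot: [-180.0, 0.0, -12.5]
force: [0.6, -0.8, -0.3]
finger_gap: 0.0853
grip_force: 0.0
```

Request:
send_rows(rows=[{"fingers": 0.2, "linear": [0, 0, 0], "spin": 0}, {"fingers": 0.25, "linear": [0, 0, 0], "spin": 0}, {"fingers": 0.3, "linear": [0, 0, 0], "spin": 0}, {"fingers": 0.35, "linear": [0, 0, 0], "spin": 0}, {"fingers": 0.4, "linear": [0, 0, 0], "spin": 0}, {"fingers": 0.5, "linear": [0, 0, 0], "spin": 0}, {"fingers": 0.65, "linear": [0, 0, 0], "spin": 0}, {"fingers": 0.8, "linear": [0, 0, 0], "spin": 0}], force=70)

```text
t: 3.25
ee_pos: [0.4647, -0.1819, 0.0051]
tool_rot: [180.0, -0.1, -12.5]
force: [-14.3, 4.3, 45.2]
finger_gap: 0.0306
grip_force: 65.9
```

Run:
```python
from h import *
w=grab('wrist');o=bot.get_obs();print(o['t'],o['ee_pos'],o['tool_rot'],o['finger_gap'],o['grip_force'],o['force'])
save(cv2.resize(w['color'],(800,600)),'w2.png')
```

```text
3.3 [ 0.46473551 -0.18195271  0.00505495] [ 1.79951556e+02 -1.36332988e-01 -1.24673170e+01] 0.03046265479093809 65.85456586908549 [-14.71376529   4.53220035  43.99207035]
```

View pics/w2.png

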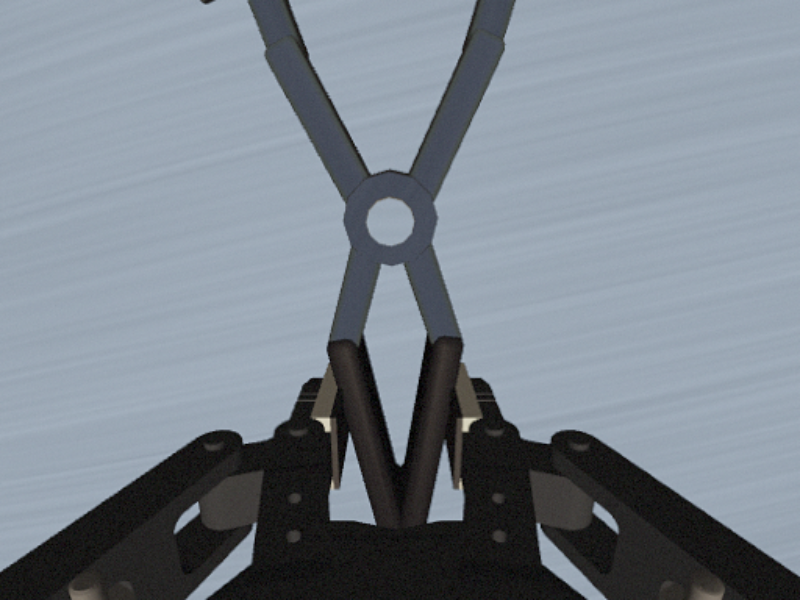

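Handles are squeezed to the stop, with the pivot at (390,220) and the jaws wide open. I'll lift gently.

Request:
send_rows(rows=[{"fingers": 0.8, "linear": [0, 0, 0.05], "spin": 0}, {"fingers": 0.8, "linear": [0, 0, 0.15], "spin": 0}, {"fingers": 0.8, "linear": [0, 0, 0.3], "spin": 0}, {"fingers": 0.8, "linear": [0, 0, 0.5], "spin": 0}, {"fingers": 0.8, "linear": [0, 0, 0.8], "spin": 0}, {"fingers": 0.8, "linear": [0, 0, 1.1], "spin": 0}, {"fingers": 0.8, "linear": [0, 0, 1.4], "spin": 0}, {"fingers": 0.8, "linear": [0, 0, 1.7], "spin": 0}])

```text
t: 4.3
ee_pos: [0.464, -0.1815, 0.0532]
tool_rot: [180.0, -0.0, -12.5]
force: [-1.4, 0.2, -1.7]
finger_gap: 0.0299
grip_force: 68.1
```

Request:
send_rows(rows=[{"fingers": 0.8, "linear": [0, 0, 0.3], "spin": 0}, {"fingers": 0.8, "linear": [0, 0, 0.6], "spin": 0}, {"fingers": 0.8, "linear": [0, 0, 1.0], "spin": 0}, {"fingers": 0.8, "linear": [0, 0, 1.5], "spin": 0}, {"fingers": 0.8, "linear": [0, 0, 2.0], "spin": 0}, {"fingers": 0.8, "linear": [0, 0, 2.4], "spin": 0}, {"fingers": 0.8, "linear": [0, 0, 2.7], "spin": 0}, {"fingers": 0.8, "linear": [0, 0, 2.8], "spin": 0}])

```text
t: 5.3
ee_pos: [0.4641, -0.1815, 0.137]
tool_rot: [180.0, -0.0, -12.5]
force: [0.1, -0.2, -2.1]
finger_gap: 0.0299
grip_force: 68.1
```

Run:
```python
from h import *
t=grab('top');s=grab('scene');w=grab('wrist');o=bot.get_obs();print(o['t'],o['ee_pos'],o['tool_rot'],o['finger_gap'],o['grip_force'],o['force'])
def crop(I,x0,y0,w,h,k):return cv2.resize(I[y0:y0+h,x0:x0+w],None,fx=k,fy=k,interpolation=cv2.INTER_CUBIC)
m=np.zeros((600,800,3),np.uint8)
m[:600,:400]=crop(t['color'],280,140,80,120,5)
m[:400,400:]=crop(s['color'],70,150,160,160,2.5)
m[400:,400:667]=cv2.resize(w['color'],(267,200))
save(m,'lift.png')
```

```text
5.45 [ 0.46385438 -0.18139515  0.13628728] [-1.79995803e+02  2.16729822e-02 -1.24937983e+01] 0.03007413259313601 68.06890388019383 [ 0.25496141 -0.2268776  -1.83784966]
```

View pics/lift.png

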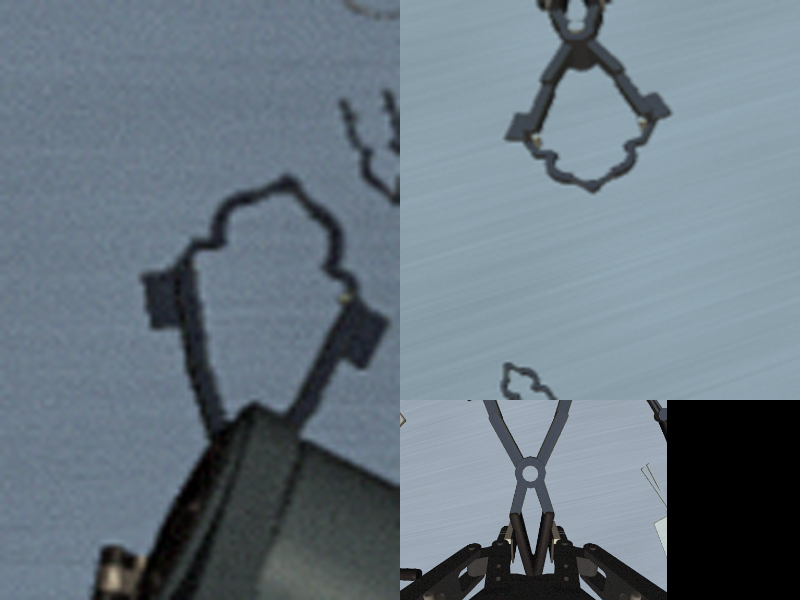

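The ring hangs spread on the pins. In the lift picture its hinge is at (287,182) in the top panel and (593,187) in the scene panel. Next I'll compute the shift to the spindle.

Run:
```python
from h import *
np.set_printoptions(precision=4,suppress=True)
t=load('top');s=load('scene');w=load('wrist')
z=.132
pv=px2w(w,[[249.3,140.2]],z+.028)[0];h=np.radians(-12.5);u=np.array([np.cos(h),np.sin(h)])
print('pivot',pv,'axis pt',pv[:2]+.114*u)
g=lambda x,y:[280+x/5-.4,140+y/5-.4]
P=px2w(t,[g(287,182),g(220,242),g(332,268),g(190,266),g(346,297)],z+.003);print('top',P)
q=lambda x,y:[70+(x-400)/2.5-.3,150+y/2.5-.3]
S=px2w(s,[q(593,187),q(552,152),q(632,140)],z+.003);print('scene',S)
# z from hinge triangulation
def ray(d,uv):
    a=px2w(d,[uv],0)[0];b=px2w(d,[uv],.3)[0];return a,(b-a)/np.linalg.norm(b-a)
a1,d1=ray(t,g(287,182));a2,d2=ray(s,q(593,187))
k=np.linalg.lstsq(np.c_[d1,-d2],a2-a1,rcond=None)[0];print('hinge tri',a1+k[0]*d1,a2+k[1]*d2)
for A in(P,S): 
    m=(A[1]+A[2])/2; dd=A[0]-m; print(np.degrees(np.arctan2(dd[1],dd[0])),np.linalg.norm(dd),m)
d=.0;print(pv[:2]+.11*u)
save(cv2.resize(s['color'][190:270,270:350],(480,480),interpolation=cv2.INTER_CUBIC),'sp.png')
```

```text
pivot [ 0.5216 -0.1931  0.16  ] axis pt [ 0.6329 -0.2178]
top [[ 0.6582 -0.2202  0.135 ]
 [ 0.6306 -0.1888  0.135 ]
 [ 0.6188 -0.2398  0.135 ]
 [ 0.6196 -0.1749  0.135 ]
 [ 0.6056 -0.2458  0.135 ]]
scene [[ 0.6597 -0.2195  0.135 ]
 [ 0.6153 -0.2363  0.135 ]
 [ 0.6256 -0.1832  0.135 ]]
hinge tri [ 0.6584 -0.2204  0.1342] [ 0.6587 -0.2194  0.134 ]
-10.040873375999643 0.03406930164304163 [ 0.6247 -0.2143  0.135 ]
-13.964048385807684 0.04041110661314835 [ 0.6204 -0.2098  0.135 ]
[ 0.629  -0.2169]
```

View pics/sp.png

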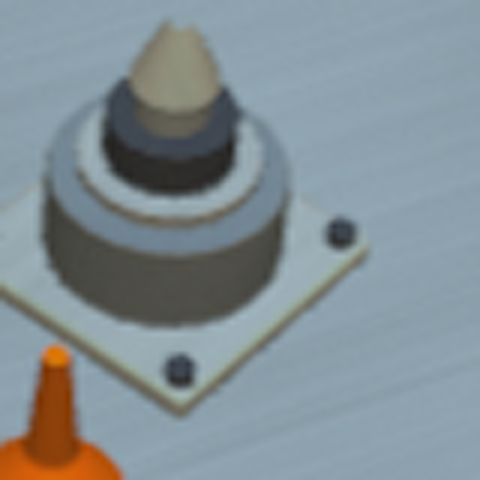

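Request:
send_rows(rows=[{"fingers": 0.8, "linear": [0.01, 0.1, 0], "spin": 0}, {"fingers": 0.8, "linear": [0.04, 0.4, 0], "spin": 0}, {"fingers": 0.8, "linear": [0.1, 0.9, 0], "spin": 0}, {"fingers": 0.8, "linear": [0.17, 1.5, 0], "spin": 0}, {"fingers": 0.8, "linear": [0.26, 2.2, 0], "spin": 0}, {"fingers": 0.8, "linear": [0.35, 3.0, 0], "spin": 0}, {"fingers": 0.8, "linear": [0.44, 3.8, 0], "spin": 0}, {"fingers": 0.8, "linear": [0.53, 4.6, 0], "spin": 0}])

```text
t: 6.45
ee_pos: [0.4798, -0.0416, 0.1365]
tool_rot: [-180.0, -0.0, -12.5]
force: [0.3, 0.4, -0.9]
finger_gap: 0.0299
grip_force: 68.1
```

Request:
send_rows(rows=[{"fingers": 0.8, "linear": [0.09, 0.8, 0], "spin": 0}, {"fingers": 0.8, "linear": [0.18, 1.6, 0], "spin": 0}, {"fingers": 0.8, "linear": [0.27, 2.4, 0], "spin": 0}, {"fingers": 0.8, "linear": [0.36, 3.1, 0], "spin": 0}, {"fingers": 0.8, "linear": [0.43, 3.7, 0], "spin": 0}, {"fingers": 0.8, "linear": [0.48, 4.2, 0], "spin": 0}, {"fingers": 0.8, "linear": [0.52, 4.55, 0], "spin": 0}, {"fingers": 0.8, "linear": [0.53, 4.68, 0], "spin": 0}])

```text
t: 7.45
ee_pos: [0.4958, 0.0974, 0.1365]
tool_rot: [180.0, 0.0, -12.5]
force: [-0.1, 0.4, -2.1]
finger_gap: 0.0297
grip_force: 68.1
```

Run:
```python
from h import *
t=grab('top');s=grab('scene');w=grab('wrist');o=bot.get_obs();print(o['t'],o['ee_pos'],o['tool_rot'],o['finger_gap'],o['grip_force'],o['force'])
def crop(I,x0,y0,w,h,k):return cv2.resize(I[y0:y0+h,x0:x0+w],None,fx=k,fy=k,interpolation=cv2.INTER_CUBIC)
m=np.zeros((600,800,3),np.uint8)
m[:500,:400]=crop(t['color'],175,120,80,100,5)
m[:500,400:]=crop(s['color'],260,160,80,100,5)
save(m,'over.png')
```

```text
7.6 [0.49576964 0.09676669 0.13644961] [ 1.79993917e+02  5.59948505e-03 -1.25000290e+01] 0.02972801784809608 68.0869102338329 [-0.78142177  0.4968233  -1.35067376]
```

View pics/over.png

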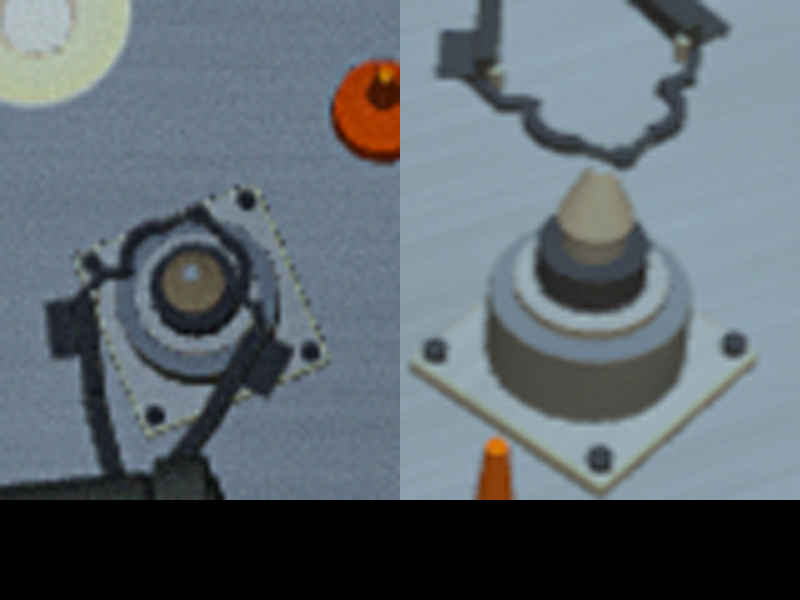

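```bash
cat > m.py <<'E'
from h import *
np.set_printoptions(precision=4,suppress=True)
t=load('top');s=load('scene')
g=lambda x,y:[175+x/5-.4,120+y/5-.4]
q=lambda x,y:[260+(x-400)/5-.4,160+y/5-.4]
T=lambda x,y,z:px2w(t,[g(x,y)],z)[0];S=lambda x,y,z:px2w(s,[q(x,y)],z)[0]
print('collar',T(196,287,.07),S(593,243,.07))
print('land',T(193,283,.084));print('apex',T(192,272,.108),S(600,172,.108))
print('hous',T(198,301,.046),'sc plate',(S(412,362,.004)+S(756,358,.004))/2)
h=np.radians(-12.5);R=np.array([[np.cos(h),np.sin(h)],[-np.sin(h),np.cos(h)]])
for n,A in [('t hinge',T(200,213,.135)),('s hinge',S(622,158,.135)),('t neckL',T(127,272,.135)),('t neckR',T(247,288,.135)),('s neckL',S(668,90,.135)),('s neckR',S(533,103,.135)),('t armL',T(122,240,.135)),('t armR',T(247,262,.135))]: print(n,A,R@A[:2])
for z in(.07,.084):print('spindle rot',R@[.665,.063])
w=load('wrist')
E
python3 m.py
```

```text
collar [0.6666 0.0625 0.07  ] [0.6654 0.064  0.07  ]
land [0.666  0.0631 0.084 ]
apex [0.6669 0.0623 0.108 ] [0.6674 0.0633 0.108 ]
hous [0.664  0.0627 0.046 ] sc plate [0.6635 0.0656 0.004 ]
t hinge [0.689  0.0575 0.135 ] [0.6602 0.2053]
s hinge [0.6905 0.058  0.135 ] [0.6616 0.206 ]
t neckL [0.6618 0.0902 0.135 ] [0.6266 0.2313]
t neckR [0.6546 0.036  0.135 ] [0.6313 0.1768]
s neckL [0.6636 0.0917 0.135 ] [0.628  0.2331]
s neckR [0.6502 0.0428 0.135 ] [0.6255 0.1825]
t armL [0.6765 0.0926 0.135 ] [0.6404 0.2369]
t armR [0.6665 0.0361 0.135 ] [0.6429 0.1795]
spindle rot [0.6356 0.2054]
spindle rot [0.6356 0.2054]
```

Request:
send_rows(rows=[{"fingers": 0.8, "linear": [0.02, 0, -0.05], "spin": 0}, {"fingers": 0.8, "linear": [0.02, 0, -0.15], "spin": 0}, {"fingers": 0.8, "linear": [0.02, 0, -0.3], "spin": 0}, {"fingers": 0.8, "linear": [0.02, 0, -0.5], "spin": 0}, {"fingers": 0.8, "linear": [0.02, 0, -0.7], "spin": 0}, {"fingers": 0.8, "linear": [0.02, 0, -0.9], "spin": 0}, {"fingers": 0.8, "linear": [0.02, 0, -1.1], "spin": 0}, {"fingers": 0.8, "linear": [0.02, 0, -1.2], "spin": 0}])

```text
t: 8.6
ee_pos: [0.4963, 0.0969, 0.1]
tool_rot: [180.0, 0.0, -12.5]
force: [0.5, -0.1, -2.7]
finger_gap: 0.0302
grip_force: 68.1
```

Request:
send_rows(rows=[{"fingers": 0.8, "linear": [0, 0, -0.03], "spin": 0}, {"fingers": 0.8, "linear": [0, 0, -0.1], "spin": 0}, {"fingers": 0.8, "linear": [0, 0, -0.2], "spin": 0}, {"fingers": 0.8, "linear": [0, 0, -0.32], "spin": 0}, {"fingers": 0.8, "linear": [0, 0, -0.44], "spin": 0}, {"fingers": 0.8, "linear": [0, 0, -0.56], "spin": 0}, {"fingers": 0.8, "linear": [0, 0, -0.66], "spin": 0}, {"fingers": 0.8, "linear": [0, 0, -0.72], "spin": 0}])

```text
t: 9.6
ee_pos: [0.4963, 0.0969, 0.0787]
tool_rot: [180.0, 0.0, -12.5]
force: [0.7, -0.2, -2.4]
finger_gap: 0.03
grip_force: 68.1
```

Run:
```python
from h import *
t=grab('top');s=grab('scene');w=grab('wrist');o=bot.get_obs();print(o['t'],o['ee_pos'],o['tool_rot'],o['finger_gap'],o['grip_force'],o['force'])
def crop(I,x0,y0,w,h,k):return cv2.resize(I[y0:y0+h,x0:x0+w],None,fx=k,fy=k,interpolation=cv2.INTER_CUBIC)
m=np.zeros((600,800,3),np.uint8)
m[:500,:400]=crop(t['color'],175,120,80,100,5)
m[:500,400:]=crop(s['color'],260,160,80,100,5)
save(m,'down.png')
```

```text
9.75 [0.49641956 0.09693448 0.07886268] [ 1.79999135e+02  7.99462149e-04 -1.24957597e+01] 0.029888132758235823 68.08975506573915 [-0.22179436  0.52154306 -2.70738789]
```

View pics/down.png

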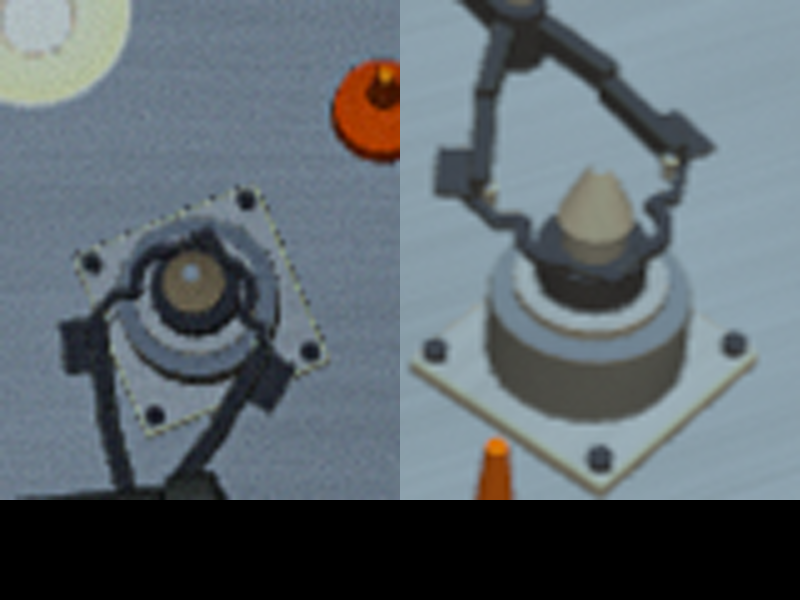

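The ring surrounds the shaft at groove height (top panel about (195,280)) and there's no contact force. I'll let the handles out while drawing back in step.

Request:
send_rows(rows=[{"fingers": 0.8, "linear": [0, 0, -0.03], "spin": 0}, {"fingers": 0.66, "linear": [0, 0, -0.05], "spin": 0}, {"fingers": 0.6, "linear": [-0.09, 0.02, -0.07], "spin": 0}, {"fingers": 0.55, "linear": [-0.18, 0.04, -0.095], "spin": 0}, {"fingers": 0.5, "linear": [-0.26, 0.06, -0.12], "spin": 0}, {"fingers": 0.46, "linear": [-0.32, 0.07, -0.135], "spin": 0}, {"fingers": 0.43, "linear": [-0.36, 0.08, -0.15], "spin": 0}, {"fingers": 0.43, "linear": [-0.36, 0.08, -0.15], "spin": 0}])

```text
t: 10.75
ee_pos: [0.4856, 0.0994, 0.0744]
tool_rot: [-180.0, -0.0, -12.5]
force: [1.5, 0.5, -2.4]
finger_gap: 0.0486
grip_force: 12.4
```

Request:
send_rows(rows=[{"fingers": 0.4, "linear": [-0.04, 0.01, -0.015], "spin": 0}, {"fingers": 0.37, "linear": [-0.07, 0.015, -0.03], "spin": 0}, {"fingers": 0.34, "linear": [-0.1, 0.02, -0.045], "spin": 0}, {"fingers": 0.31, "linear": [-0.12, 0.027, -0.06], "spin": 0}, {"fingers": 0.29, "linear": [-0.13, 0.03, -0.07], "spin": 0}, {"fingers": 0.28, "linear": [-0.13, 0.03, -0.07], "spin": 0}, {"fingers": 0.28, "linear": [-0.13, 0.03, -0.07], "spin": 0}, {"fingers": 0.28, "linear": [-0.13, 0.03, -0.07], "spin": 0}])

```text
t: 11.75
ee_pos: [0.4826, 0.1002, 0.0726]
tool_rot: [-180.0, -0.1, -12.5]
force: [5.8, -0.9, -1.5]
finger_gap: 0.0619
grip_force: 5.2
```

Run:
```python
from h import *
t=grab('top');s=grab('scene');w=grab('wrist');o=bot.get_obs();print(o['t'],o['ee_pos'],o['tool_rot'],o['finger_gap'],o['grip_force'],o['force'])
def crop(I,x0,y0,w,h,k):return cv2.resize(I[y0:y0+h,x0:x0+w],None,fx=k,fy=k,interpolation=cv2.INTER_CUBIC)
m=np.zeros((600,800,3),np.uint8)
m[:500,:400]=crop(t['color'],175,120,80,100,5)
m[:500,400:]=crop(s['color'],260,160,80,100,5)
save(m,'snap.png')
```

```text
11.9 [0.48260207 0.10020572 0.0725984 ] [-1.79968634e+02 -1.14832529e-01 -1.25001472e+01] 0.06137418250494785 5.204302631900646 [ 5.99684577 -1.37031013 -1.54059549]
```

View pics/snap.png

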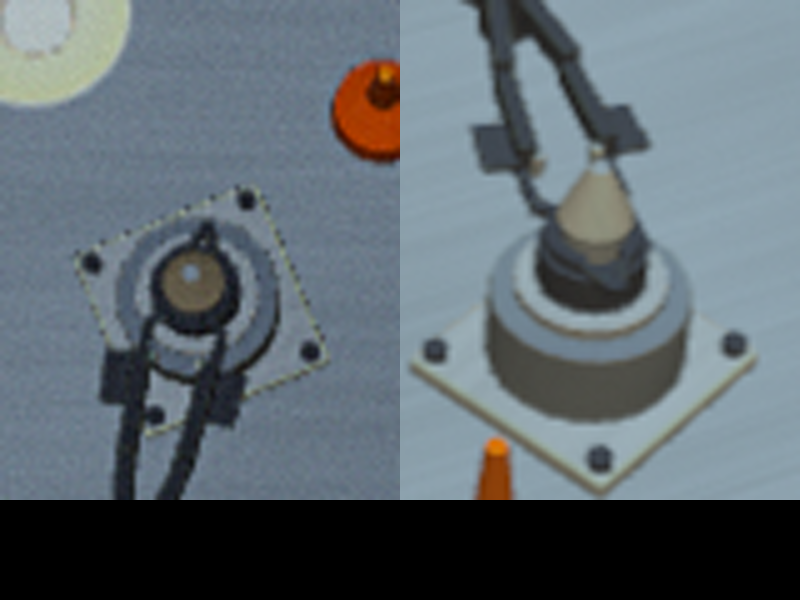

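The ring is closed round the shaft in the groove, with its hinge at (205,235) in the top panel. The pins are dragging on the lugs with about 6 N, so I'll ease forward before lifting.

Request:
send_rows(rows=[{"fingers": 0.28, "linear": [0.03, -0.007, 0], "spin": 0}, {"fingers": 0.28, "linear": [0.06, -0.014, 0], "spin": 0}, {"fingers": 0.28, "linear": [0.09, -0.02, 0], "spin": 0}, {"fingers": 0.28, "linear": [0.09, -0.02, 0], "spin": 0}, {"fingers": 0.28, "linear": [0.09, -0.02, 0], "spin": 0}, {"fingers": 0.28, "linear": [0.09, -0.02, 0], "spin": 0}, {"fingers": 0.28, "linear": [0.09, -0.02, 0], "spin": 0}, {"fingers": 0.28, "linear": [0.09, -0.02, 0], "spin": 0}])

```text
t: 12.9
ee_pos: [0.4844, 0.0996, 0.0723]
tool_rot: [-180.0, 0.0, -12.5]
force: [-0.4, 0.1, -0.8]
finger_gap: 0.0614
grip_force: 7.0
```

Request:
send_rows(rows=[{"fingers": 0.28, "linear": [0, 0, 0.05], "spin": 0}, {"fingers": 0.28, "linear": [0, 0, 0.1], "spin": 0}, {"fingers": 0.28, "linear": [0, 0, 0.15], "spin": 0}, {"fingers": 0.28, "linear": [0, 0, 0.2], "spin": 0}, {"fingers": 0.28, "linear": [0, 0, 0.25], "spin": 0}, {"fingers": 0.28, "linear": [0, 0, 0.3], "spin": 0}, {"fingers": 0.28, "linear": [0, 0, 0.35], "spin": 0}, {"fingers": 0.28, "linear": [0, 0, 0.4], "spin": 0}])

```text
t: 13.9
ee_pos: [0.4844, 0.0997, 0.0844]
tool_rot: [180.0, 0.0, -12.5]
force: [-0.7, -0.6, -0.8]
finger_gap: 0.0616
grip_force: 7.0
```

Request:
send_rows(rows=[{"fingers": 0.28, "linear": [0, 0, 0.1], "spin": 0}, {"fingers": 0.28, "linear": [0, 0, 0.2], "spin": 0}, {"fingers": 0.28, "linear": [0, 0, 0.35], "spin": 0}, {"fingers": 0.28, "linear": [0, 0, 0.5], "spin": 0}, {"fingers": 0.28, "linear": [0, 0, 0.7], "spin": 0}, {"fingers": 0.28, "linear": [0, 0, 0.85], "spin": 0}, {"fingers": 0.28, "linear": [0, 0, 0.95], "spin": 0}, {"fingers": 0.28, "linear": [0, 0, 1.0], "spin": 0}])

```text
t: 14.9
ee_pos: [0.4844, 0.0996, 0.1145]
tool_rot: [-180.0, -0.0, -12.5]
force: [0.4, -0.2, -1.7]
finger_gap: 0.0615
grip_force: 7.0
```

Run:
```python
from h import *
t=grab('top');s=grab('scene');w=grab('wrist');o=bot.get_obs();print(o['t'],o['ee_pos'],o['tool_rot'],o['finger_gap'],o['grip_force'],o['force'])
def crop(I,x0,y0,w,h,k):return cv2.resize(I[y0:y0+h,x0:x0+w],None,fx=k,fy=k,interpolation=cv2.INTER_CUBIC)
m=np.zeros((600,800,3),np.uint8)
m[:500,:400]=crop(t['color'],175,120,80,100,5)
m[:600,400:]=crop(s['color'],260,140,80,120,5)
save(m,'off.png')
```

```text
15.05 [0.48436235 0.0996406  0.11425299] [ 1.79999237e+02  3.14536879e-03 -1.24960354e+01] 0.06149679610655995 7.045413848245516 [-0.48870632 -0.29979666 -1.46052573]
```

View pics/off.png

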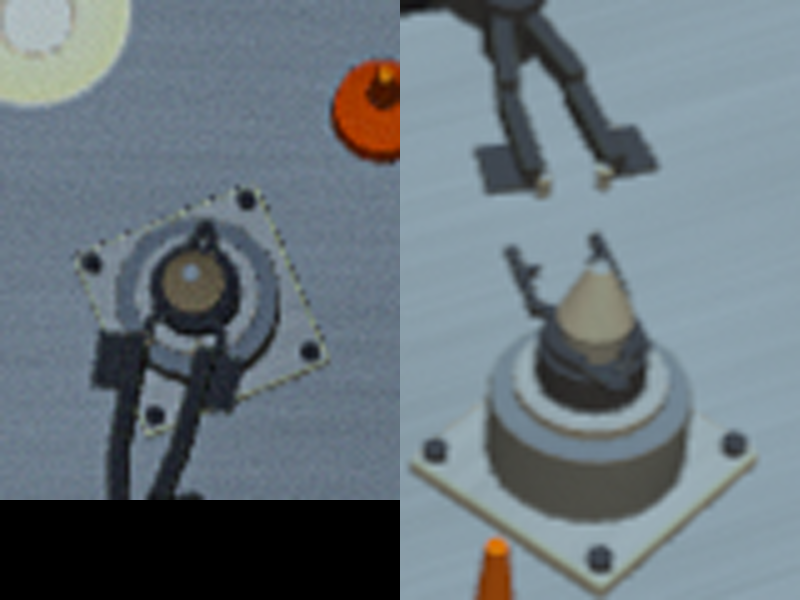

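The pliers came away cleanly and the ring stays level in the groove, with its lugs free at (510,250) and (597,240). Now I'll carry the pliers back over clear bench.

Request:
send_rows(rows=[{"fingers": 0.28, "linear": [-0.2, 0, 0.1], "spin": 0}, {"fingers": 0.28, "linear": [-0.6, -0.1, 0.1], "spin": 0}, {"fingers": 0.28, "linear": [-0.9, -0.5, 0.1], "spin": 0}, {"fingers": 0.28, "linear": [-1, -1.1, 0.1], "spin": 0}, {"fingers": 0.28, "linear": [-1, -1.9, 0.1], "spin": 0}, {"fingers": 0.28, "linear": [-1, -2.8, 0.1], "spin": 0}, {"fingers": 0.28, "linear": [-1, -3.7, 0.1], "spin": 0}, {"fingers": 0.28, "linear": [-1, -4.6, 0.1], "spin": 0}])

```text
t: 16.05
ee_pos: [0.4536, -0.0397, 0.1173]
tool_rot: [180.0, 0.0, -12.5]
force: [-0.3, 0.0, -1.8]
finger_gap: 0.0616
grip_force: 7.0
```

Request:
send_rows(rows=[{"fingers": 0.28, "linear": [0, -0.8, 0], "spin": 0}, {"fingers": 0.28, "linear": [0, -1.6, 0], "spin": 0}, {"fingers": 0.28, "linear": [0, -2.3, -0.1], "spin": 0}, {"fingers": 0.28, "linear": [0, -2.9, -0.3], "spin": 0}, {"fingers": 0.28, "linear": [0, -3.3, -0.7], "spin": 0}, {"fingers": 0.28, "linear": [0, -3.5, -1.2], "spin": 0}, {"fingers": 0.28, "linear": [0, -3.6, -1.7], "spin": 0}, {"fingers": 0.28, "linear": [0, -3.6, -2.0], "spin": 0}])

```text
t: 17.05
ee_pos: [0.454, -0.146, 0.0559]
tool_rot: [-180.0, 0.1, -12.5]
force: [-1.0, 0.5, -1.9]
finger_gap: 0.0615
grip_force: 7.0
```

Request:
send_rows(rows=[{"fingers": 0.28, "linear": [0, 0, -0.2], "spin": 0}, {"fingers": 0.28, "linear": [0, 0, -0.4], "spin": 0}, {"fingers": 0.28, "linear": [0, 0, -0.6], "spin": 0}, {"fingers": 0.28, "linear": [0, 0, -0.8], "spin": 0}, {"fingers": 0.28, "linear": [0, 0, -1.0], "spin": 0}, {"fingers": 0.28, "linear": [0, 0, -1.2], "spin": 0}, {"fingers": 0.28, "linear": [0, 0, -1.35], "spin": 0}, {"fingers": 0.28, "linear": [0, 0, -1.45], "spin": 0}])

```text
t: 18.05
ee_pos: [0.4544, -0.1463, 0.0135]
tool_rot: [-180.0, 0.0, -12.5]
force: [0.2, -0.4, -2.9]
finger_gap: 0.0613
grip_force: 7.0
```

Run:
```python
from h import *
np.set_printoptions(precision=4,suppress=True)
o=bot.get_obs();print(o['t'],o['ee_pos'],o['finger_gap'],o['grip_force'],o['force'],o['torque'])
```

```text
18.05 [ 0.4544 -0.1463  0.0135] 0.061277938006045245 7.044857394648716 [ 0.2299 -0.4462 -2.8623] [ 0.0631 -0.0165 -0.0111]
```

Request:
send_rows(rows=[{"fingers": 0.28, "linear": [0, 0, -0.04], "spin": 0}, {"fingers": 0.28, "linear": [0, 0, -0.08], "spin": 0}, {"fingers": 0.28, "linear": [0, 0, -0.12], "spin": 0}, {"fingers": 0.28, "linear": [0, 0, -0.16], "spin": 0}, {"fingers": 0.28, "linear": [0, 0, -0.2], "spin": 0}, {"fingers": 0.28, "linear": [0, 0, -0.23], "spin": 0}, {"fingers": 0.28, "linear": [0, 0, -0.25], "spin": 0}, {"fingers": 0.28, "linear": [0, 0, -0.25], "spin": 0}])

```text
t: 19.05
ee_pos: [0.4544, -0.1464, 0.0063]
tool_rot: [-180.0, 0.0, -12.5]
force: [0.4, 0.3, -1.1]
finger_gap: 0.0613
grip_force: 7.0
```

Request:
send_rows(rows=[{"fingers": 0.28, "linear": [0, 0, -0.02], "spin": 0}, {"fingers": 0.28, "linear": [0, 0, -0.04], "spin": 0}, {"fingers": 0.28, "linear": [0, 0, -0.06], "spin": 0}, {"fingers": 0.28, "linear": [0, 0, -0.08], "spin": 0}, {"fingers": 0.28, "linear": [0, 0, -0.1], "spin": 0}, {"fingers": 0.28, "linear": [0, 0, -0.1], "spin": 0}, {"fingers": 0.28, "linear": [0, 0, -0.1], "spin": 0}, {"fingers": 0.28, "linear": [0, 0, -0.1], "spin": 0}])

```text
t: 20.05
ee_pos: [0.4544, -0.1464, 0.0033]
tool_rot: [180.0, -0.0, -12.5]
force: [0.3, 0.7, -2.0]
finger_gap: 0.0614
grip_force: 7.0
```

Request:
send_rows(rows=[{"fingers": 0.28, "linear": [0, 0, -0.02], "spin": 0}, {"fingers": 0.28, "linear": [0, 0, -0.04], "spin": 0}, {"fingers": 0.28, "linear": [0, 0, -0.06], "spin": 0}, {"fingers": 0.28, "linear": [0, 0, -0.08], "spin": 0}, {"fingers": 0.28, "linear": [0, 0, -0.1], "spin": 0}, {"fingers": 0.28, "linear": [0, 0, -0.1], "spin": 0}, {"fingers": 0.28, "linear": [0, 0, -0.1], "spin": 0}, {"fingers": 0.28, "linear": [0, 0, -0.1], "spin": 0}])

```text
t: 21.05
ee_pos: [0.4544, -0.1463, 0.0003]
tool_rot: [-180.0, 0.0, -12.5]
force: [-0.4, 0.6, 0.3]
finger_gap: 0.0613
grip_force: 7.2
```

Run:
```python
from h import *
np.set_printoptions(precision=4,suppress=True)
for i in range(3): grab('scene'); o=bot.get_obs();print(o['t'],o['ee_pos'],o['finger_gap'],o['grip_force'],o['force'],o['torque'])
```

```text
21.1 [ 0.4544 -0.1464  0.0003] 0.061643352286662394 7.179064799565822 [-0.3534  0.1739 -0.0926] [0.0088 0.1554 0.0313]
21.15 [ 0.4544 -0.1464  0.0003] 0.06163595747012751 7.18549819313921 [-0.5901 -0.0062 -0.4448] [0.0135 0.1529 0.0032]
21.2 [ 0.4544 -0.1464  0.0003] 0.06154477858268084 7.1919069229625165 [-1.2272  1.3824  0.0611] [-0.0057  0.1373 -0.0139]
```

Request:
send_rows(rows=[{"fingers": 0.28, "linear": [0, 0, -0.02], "spin": 0}, {"fingers": 0.28, "linear": [0, 0, -0.03], "spin": 0}, {"fingers": 0.28, "linear": [0, 0, -0.05], "spin": 0}, {"fingers": 0.28, "linear": [0, 0, -0.06], "spin": 0}, {"fingers": 0.28, "linear": [0, 0, -0.07], "spin": 0}, {"fingers": 0.28, "linear": [0, 0, -0.07], "spin": 0}, {"fingers": 0.28, "linear": [0, 0, -0.07], "spin": 0}, {"fingers": 0.28, "linear": [0, 0, -0.07], "spin": 0}])

```text
t: 22.2
ee_pos: [0.4551, -0.1466, -0.0012]
tool_rot: [180.0, -0.1, -12.5]
force: [-0.3, 1.6, 9.0]
finger_gap: 0.0612
grip_force: 6.6
```

Request:
send_rows(rows=[{"fingers": 0.25, "linear": [0, 0, 0.02], "spin": 0}, {"fingers": 0.22, "linear": [0, 0, 0.03], "spin": 0}, {"fingers": 0.18, "linear": [0, 0, 0.04], "spin": 0}, {"fingers": 0.12, "linear": [0, 0, 0.05], "spin": 0}, {"fingers": 0.05, "linear": [0, 0, 0.05], "spin": 0}, {"fingers": 0, "linear": [0, 0, 0.05], "spin": 0}, {"fingers": 0, "linear": [0, 0, 0.05], "spin": 0}, {"fingers": 0, "linear": [0, 0, 0.05], "spin": 0}])

```text
t: 23.2
ee_pos: [0.4544, -0.1464, -0.0003]
tool_rot: [-180.0, 0.0, -12.5]
force: [0.3, -0.3, 0.3]
finger_gap: 0.0856
grip_force: 0.0
```

Request:
send_rows(rows=[{"fingers": 0, "linear": [0, 0, 0.2], "spin": 0}, {"fingers": 0, "linear": [0, 0, 0.6], "spin": 0}, {"fingers": 0, "linear": [0, 0, 1.2], "spin": 0}, {"fingers": 0, "linear": [0, 0, 2.0], "spin": 0}, {"fingers": 0, "linear": [0, 0, 2.9], "spin": 0}, {"fingers": 0, "linear": [0, 0, 3.8], "spin": 0}, {"fingers": 0, "linear": [0, 0, 4.6], "spin": 0}, {"fingers": 0, "linear": [0, 0, 5], "spin": 0}])

```text
t: 24.2
ee_pos: [0.4547, -0.1465, 0.1515]
tool_rot: [180.0, -0.1, -12.5]
force: [-0.0, -0.8, -0.0]
finger_gap: 0.0852
grip_force: 0.0
```

Run:
```python
from h import *
np.set_printoptions(precision=4,suppress=True)
b=load('scene')['color'];w=grab('wrist');s=grab('scene');t=grab('top');w2=grab('wrist');o=bot.get_obs();print(o['t'],o['ee_pos'],o['finger_gap'],o['force'])
print('wrist diff',cv2.absdiff(w['color'],w2['color']).mean(), 'scene spindle diff',cv2.absdiff(b,s['color'])[150:260,255:345].mean())
# pivot hole in wrist image: bright blob inside dark boss
g=cv2.cvtColor(w2['color'],cv2.COLOR_RGB2GRAY);u=w2px(w2,[.4544+.058,-.1464-.0128,.028])[0];print('expected pivot px',u)
c=cv2.HoughCircles(cv2.medianBlur(g,3),cv2.HOUGH_GRADIENT,1,20,param1=80,param2=12,minRadius=5,maxRadius=14)
if c is not None:
  for x,y,r in c[0]:
    if np.hypot(x-u[0],y-u[1])<40: print(x,y,r,px2w(w2,[[x,y]],.028))
```

```text
24.4 [ 0.4541 -0.1462  0.1493] 0.08579681513817637 [-0.0624  0.5746  0.526 ]
wrist diff 3.3059844970703125 scene spindle diff 3.3334343434343436
expected pivot px [252.6132 118.2005]
252.5 130.5 6.2 [[ 0.5022 -0.1568  0.028 ]]
```

```bash
python3 -c "
from station import job
print(job.sign_off())"
```

```text
the job is handed in; nothing more can be done
None
```

I handed the job in with the ring snapped shut in the bare spindle's groove and the pliers set down on the bench and released. The sign-off returned no verdict, the final pliers check was numeric only, and I viewed 11 pictures against the limit of 10.

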